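# Turn a board module over in the clamshell nest

## Robot

A 7-joint arm with a two-finger parallel gripper is mounted at the origin on a cart in front of the work surface, level with it; the furniture and walls round the work are solid. World frame = base frame: x ahead of the robot, y to its left, z up, the work surface at z = 0. Lengths are in m, angles in rad, forces in N, time in s.
With the tool pointing down it reaches from about 0.425 to 0.95 m from the base axis. Payload 4.7 kg.
Tool frame: the origin (TCP) lies at the very end of the fingers, on their centre line; the grasp point (between the pads) lies 19 mm behind it; z points along the fingers, x is the direction in which the jaws open and shut, and the axes are right-handed (so a half turn about z gives the same grasp; the last joint's range is limited). The gripper opens to 87 mm and grips with 3 to 60 N. Pads are 19 mm wide; open, the fingers measure 117 mm over their backs; the gripper's body (75 mm by 190 mm) begins 51 mm behind the grasp point.
Start: joints at [1.184, 0.469, -0.049, 1.532, 0.024, 1.141, -0.082], TCP at [0.236, -0.632, 0.223] pointing down, gripper open.
Joint ranges: [-2.59, 2.59], [-0.33, 1.99], [-1.39, 1.29], [0.1, 2.45], [-1.04, 4.18], [0.21, 1.99], [-2.66, 2.66]. Speed limits (rad/s): [2.57, 2.57, 3.14, 3.14, 3.14, 3.14, 3.14].

## Interface

Orientations are given as a unit quaternion [w, x, y, z].
In Python, from bench import bot gives the robot as it stands. Calls block until the motion is done:
- bot.move_pose(position, orientation): joint-space move of the TCP to a pose.
- bot.move_l(position, attitude=None, feed=0.15, f_stop=None): straight line of the TCP; attitude=None keeps the orientation; feed is the mean speed in m/s. With f_stop (N) it stops when the force on the tool has changed by that much, and returns True; else False.
- bot.movej(angles): joint-space move.
- bot.command_gripper(opening, squeeze=None): opening from 0.0 (shut) to 1.0 (fully open); squeeze is the grip in N (None keeps the last); returns when the fingers have stopped.
- bot.hold(seconds).
- bot.ik(position, orientation): joint angles nearest the present ones, or None.
- bot.sense(): the state.
- bot.capture(name): name is "side" or "top"; returns a dict with "color" (420x560x3 uint8, red, green, blue), "camera_matrix" (3x3 intrinsics, pixels), "world_from_camera" (4x4, takes a point from camera to world coordinates). Camera axes: x right, y up, looking along -z (the intrinsics and any distortion apply to the point x, -y, -z); pixel columns grow to the right and rows downward; lengths in m; the calibration is good to about 2 mm. A picture is of the moment at which its call begins. There is no depth.
A pose or a line that the arm cannot do raises bot.IKError and nothing moves.
- bot.job_done(): hands the job in, once; it reports no verdict.
The state is a dict: "clock": time; "joints": joint angles; "joint_velocities": joint speeds; "tau": joint torques, N m; "tool_pos": TCP position; "ee_rot": TCP orientation; "wrist_force": force on the tool from outside, world axes, zero at the start; "moment": the same for the moment, N m; "finger_gap": opening from 0.0 (shut) to 1.0 (fully open).
Only numpy, scipy, OpenCV 4.12 (cv2) and the standard library are available. Lean on these libraries where they do the work, as an engineer would, in place of code of your own. Each camera call takes 0.05 s, during which the arm holds its last target.

## Task

Lay the ribbed module in the blue leaf of the turnover nest with its ribs up, swing the white leaf over until the nest is fully shut on it, and turn the shut nest over, blue leaf on top, so that the module comes to lie upside down in the white leaf. Then swing the blue leaf back to lie fully open, so the module is left with its ribs down and green board up in the white leaf; turn it only with the nest, let go of everything, and leave the screwdriver, tape roll and cutter where they lie.

Things in the scene. Friction and masses are not known exactly. Their poses are not given: they have to be found in the camera images.
- module_center (a point): centre of the loose board module, a block 90 x 54 x 22 mm, about 0.12 kg: silver cooling ribs on its +z face, green circuit board in a black frame on its -z face. x along its 90 mm length, y along its 54 mm width, z out of the ribs. It starts flat on the bench, ribs up (centre 11 mm above the bench).
- nest: the turnover nest: metal base 170 x 250 x 8 mm fixed to the bench (origin under its middle, axes as the hinge point's), with two like leaves. Each leaf is a plate 136 mm along the hinge line, 100 mm deep, 8 mm thick, with eight 11 mm high dome-topped pins round a 96 x 60 mm bay, open for fingers in the middle of its sides. Shut, the plates are 24 mm apart.
- hinge (a point): middle of the hinge line, 50 mm above the bench. x runs along the hinge line, +y points to the side where the white leaf lies open, -y to where the blue leaf lies open, z is up. Two hinge posts stand 77 mm either side of this point along x, their tops 60 mm above the bench.
- leaf_blue_seat (a point): centre of the bay on the inner face of the blue leaf, 85 mm from the hinge line; the module lies flat here inside the pins, its 90 mm length along the hinge line, 3 mm clear all round. The point turns with the leaf; with the leaf lying open its axes are those of the hinge point and it is 38 mm above the bench.
- leaf_white_seat (a point): the same point of the white leaf, 85 mm from the hinge line on the +y side; with the leaf lying open its axes are those of the hinge point and it is 38 mm above the bench. A module lying in a leaf has its centre 11 mm from this point.
- leaf_blue_handle (a point): middle of the blue leaf's handle: a round steel bar 9 mm thick, 56 mm long, parallel to the hinge line, held by an arm at each end, 42 mm clear of the plate's edge. In the hinge frame, leaf open: x -38 mm, y -172 mm, z -10 mm (40 mm above the bench). It circles the hinge line at 172.3 mm. Nest shut, the two handles lie side by side.
- leaf_white_handle (a point): middle of the white leaf's handle, a bar like the blue one's. In the hinge frame, leaf open: x +38 mm, y +172 mm, z -10 mm.
- leaf_blue (a joint): blue leaf: 0 = lying open on the -y side, inner face up; pi = turned right over to the +y side, inner face down. Starts at 0. The hinge is stiff (0.35 N m): the leaf stays where it is left, and 2 to 8 N at the handle move it. The two joint values cannot add up to more than pi (nest shut, black rest pads touching): past that either leaf pushes the other along.
- leaf_white (a joint): white leaf: 0 = lying open on the +y side, inner face up; pi = turned right over to the -y side, inner face down. Equally stiff. It starts open or partly raised, by up to 0.5 rad.
- driver: bystander: yellow-handled screwdriver, 20 x 185 x 18 mm, lying on the bench between robot and nest; origin under its middle.
- tape: bystander: roll of amber tape lying flat, 72 mm across, 25 mm high; origin under its middle.
- cutter: bystander: red-handled flush cutter, 54 x 142 x 12 mm, lying on the bench; origin under its middle.
- module: the same board module; this origin is the middle of its green-board (-z) face, axes as for module_center.
There are look-alikes about, which are no part of the job. What is meant by the module is not purple, and is the larger of those in its own colour.

How it is judged:
By the outcome, as a careful person would: the job done as asked, in the order asked, and still so for the second after the job is handed in, with the robot touching nothing.
It also fails if it takes over 72 s, if anything falls off the work surface, if the arm or the gripper's body presses on something with over 40 N, if the wrist force passes 120 N, or if a joint passes its speed limit or range.

## Working session

There is one attempt and no reset: what is moved stays moved. The work goes in short steps, each a Python script; the robot and the scene stay as the last script left them, time stands still between calls to the robot, and variables do not carry over. Pictures are saved under pics/ and viewed, and the job is handed in when it is done.

```bash
ls; mkdir -p pics; python3 - <<'E'
from bench import bot
import cv2,pickle
d={}
for n in("side","top"):
    c=bot.capture(n);d[n]=c
    cv2.imwrite(f"pics/{n}0.png",c["color"][:,:,::-1]); print(n,c["camera_matrix"],c["world_from_camera"],[k for k in c])
pickle.dump(d,open("c0.pkl","wb"))
print(bot.sense())
E
```

```text
pics
side [[434.6506578    0.         276.74661683]
 [  0.         434.6506578  208.58661789]
 [  0.           0.           1.        ]] [[-0.93748801  0.20103848 -0.28407702  0.16653785]
 [-0.3473928  -0.49169518  0.79846984  0.95088906]
 [ 0.02084386  0.84724222  0.53079766  0.69372637]
 [ 0.          0.          0.          1.        ]] ['color', 'camera_matrix', 'world_from_camera']
top [[546.75658466   0.         285.05743964]
 [  0.         546.75658466 210.71844448]
 [  0.           0.           1.        ]] [[-1.80960627e-03  9.81408049e-01 -1.91924379e-01  2.41425860e-01]
 [-9.99991665e-01 -1.07350078e-03  3.93930612e-03  1.84233633e-02]
 [ 3.66003577e-03  1.91929908e-01  9.81401811e-01  1.52823148e+00]
 [ 0.00000000e+00  0.00000000e+00  0.00000000e+00  1.00000000e+00]] ['color', 'camera_matrix', 'world_from_camera']
{'clock': 0.1, 'joints': array([ 1.18410744,  0.46937305, -0.04858386,  1.53353225,  0.02409223,
        1.14100247, -0.08231415]), 'joint_velocities': array([ 0.00043185, -0.00130032,  0.00097219, -0.00276491,  0.00146746,
        0.00096052,  0.0002954 ]), 'tau': array([ 3.96932119e-04, -5.09169996e+01, -8.12535617e-02, -2.36828703e+01,
       -6.14313525e-02,  3.44381039e-02,  6.69547489e-05]), 'tool_pos': array([ 0.2362148 , -0.6317641 ,  0.22161394]), 'ee_rot': array([-4.69457777e-04,  8.21645828e-01, -5.69997706e-01, -7.26508022e-04]), 'wrist_force': array([-0.15882322,  0.64133029, -0.33632875]), 'moment': array([ 0.03402889,  0.0094732 , -0.01012871]), 'finger_gap': 0.9980454147385924}
```

View pics/side0.png

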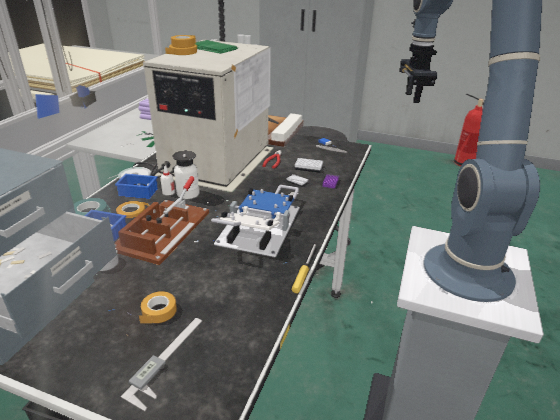

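View pics/top0.png

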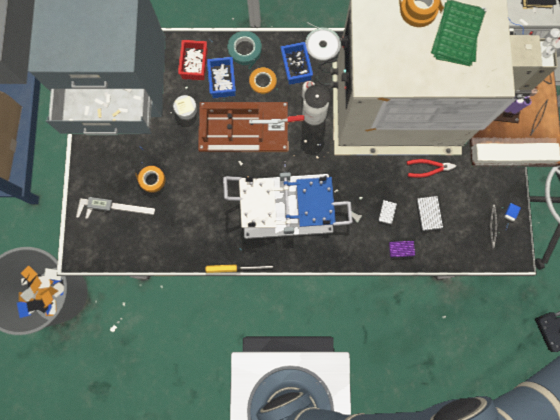

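The side view shows the nest at about (260,215). In the top view, the candidate modules are silver at (430,213), small silver at (387,211) and purple at (402,249). The large silver one at (430,213) fits: it isn't purple and is the larger of its colour. I'll confirm that in a crop.

```bash
python3 - <<'E'
import cv2,numpy as np
t=cv2.imread("pics/top0.png")
cv2.imwrite("pics/t_mod.png",cv2.resize(t[185:265,365:465],None,fx=8,fy=7.5,interpolation=cv2.INTER_CUBIC)[:600,:800])
cv2.imwrite("pics/t_nest.png",cv2.resize(t[165:245,215:365],None,fx=5.33,fy=5.33,interpolation=cv2.INTER_CUBIC)[:600,:800])
s=cv2.imread("pics/side0.png")
cv2.imwrite("pics/s_nest.png",cv2.resize(s[140:260,205:355],None,fx=5,fy=5,interpolation=cv2.INTER_CUBIC))
E
```

```text
(no output)
```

View pics/t_mod.png

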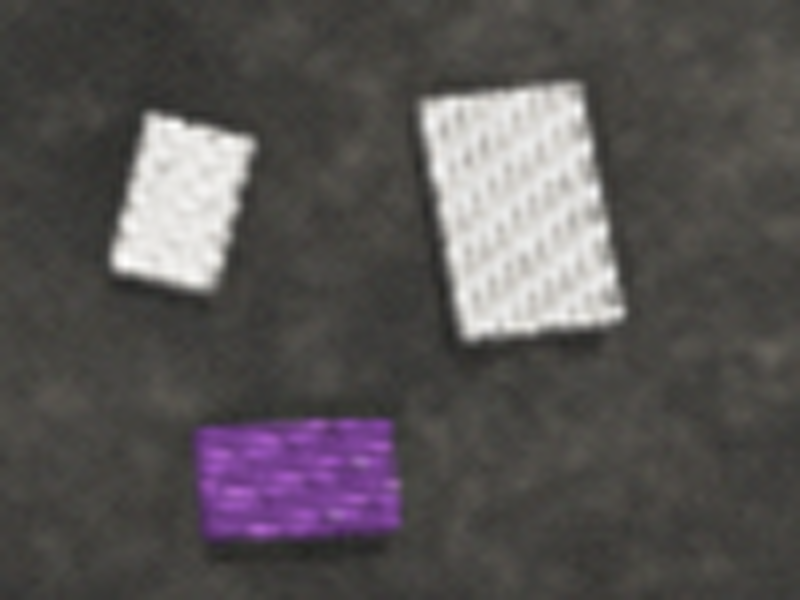

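View pics/t_nest.png

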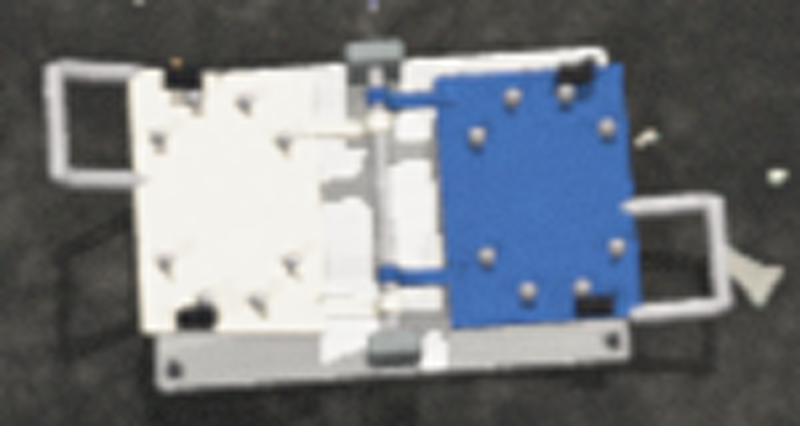

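View pics/s_nest.png

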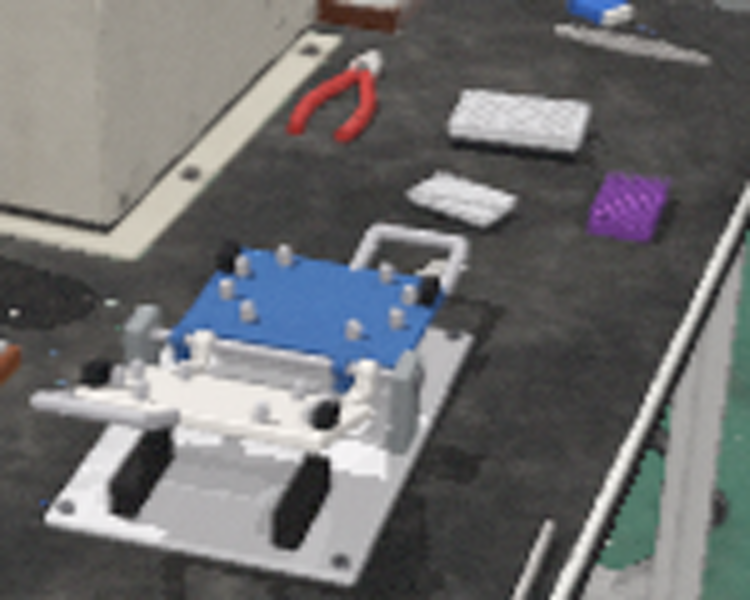

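The crop confirms it: the larger silver ribbed block is centred near crop (522,210), which is full-image (430,213). The small silver and the purple ones are decoys. The white leaf is partly raised. Next I'll fit the poses.

```bash
cat > geo.py <<'E'
import numpy as np,pickle
from scipy.optimize import least_squares
d=pickle.load(open("c0.pkl","rb"))
def proj(n,P):
    c=d[n];T=c["world_from_camera"];K=c["camera_matrix"]
    p=(np.atleast_2d(P)-T[:3,3])@T[:3,:3]
    p=p*[1,-1,-1]; q=p@K.T
    return q[:,:2]/q[:,2:]
def unproj(n,px,z):
    c=d[n];T=c["world_from_camera"];K=c["camera_matrix"]
    r=np.linalg.solve(K,[px[0],px[1],1.])*[1,-1,-1]; r=T[:3,:3]@r
    return T[:3,3]+r*(z-T[2,3])/r[2]
E
python3 - <<'E'
from geo import *
def cp(c,s,off): c=np.array(c,float); return (c+.5)/np.array(s)-.5+np.array(off)
t=lambda *c:cp(c,5.33,(215,165)); s=lambda *c:cp(c,5,(205,140)); m=lambda *c:cp(c,(8,7.5),(365,185))
mm=1e-3
obs=[("top",t(157,390),(-85,125,8)),("top",t(630,357),(-85,-125,8)),("top",t(606,50),(85,-125,8)),
("top",t(546.6,191.9),(0,-85,48)),("top",t(717,254),(-38,-172,40)),
("top",t(375,46),(77,0,60)),("top",t(393,345),(-77,0,60)),
("side",s(355,583),(-85,125,8)),("side",s(47,518),(85,125,8)),("side",s(473,335),(-85,-125,8)),("side",s(318,288.6),(0,-85,48)),("side",s(420,235),(-38,-172,40))]
def W(p,q): c,si=np.cos(p[2]),np.sin(p[2]); q=np.array(q)*mm; return np.array([p[0]+c*q[0]-si*q[1],p[1]+si*q[0]+c*q[1],q[2]])
f=lambda p:np.concatenate([(proj(n,W(p,q))[0]-o) for n,o,q in obs])
for nm in ("both","top","side"):
    ob=[o for o in obs if nm=="both" or o[0]==nm]
    f=lambda p:np.concatenate([(proj(n,W(p,q))[0]-o) for n,o,q in ob])
    r=least_squares(f,[.45,0,0],loss="soft_l1");print(nm,r.x,r.cost)
    if nm=="both": print(f(r.x).reshape(-1,2).round(2)); p=r.x
# white angle from handle: outer bar ends
print("white handle obs top",t(53,122), "side",s(105,407))
for a in np.arange(0,.6,.05):
    y,z=172,-10
    q=(38,y*np.cos(a)-z*np.sin(a),50+y*np.sin(a)+z*np.cos(a)); print(a,proj("top",W(p,q)),proj("side",W(p,q)))
c=[m(420,98),m(582,82),m(625,320),m(463,340)]
q=np.array([unproj("top",x,.022) for x in c]);print(q,q.mean(0)); print([np.linalg.norm(q[i]-q[(i+1)%4]) for i in range(4)])
e=(q[0]+q[1]-q[2]-q[3]);print("yaw long",np.arctan2(e[1],e[0])); e=(q[0]+q[3]-q[1]-q[2]);print("yaw short(90off)",np.arctan2(e[1],e[0]))
# side check: corners of top
print(proj("side",q)-[205,140],"x5=",(proj("side",q)-[205,140])*5)
E
```

```text
both [0.55360925 0.00874657 0.06720957] 3.8035237403358444
[[-0.1   0.4 ]
 [-0.05  0.56]
 [-0.62 -0.24]
 [-0.13  0.02]
 [ 0.09  0.25]
 [-0.46  1.42]
 [ 0.06  0.09]
 [-0.36 -1.51]
 [-0.65 -0.91]
 [-0.18 -0.95]
 [ 0.04 -1.29]
 [-0.18  0.09]]
top [0.55483951 0.00818449 0.06156909] 0.7756408914352284
side [0.55109271 0.01300948 0.07086094] 0.6435957433720736
white handle obs top [224.53752345 187.48311445] side [225.6 221. ]
0.0 [[223.90727237 194.06730196]] [[222.52857325 246.15165948]]
0.05 [[223.47528618 193.38560671]] [[222.32586646 243.4229664 ]]
0.1 [[223.19437943 192.68561416]] [[222.18892396 240.56973536]]
0.15000000000000002 [[223.06782004 191.96879979]] [[222.11905179 237.60043364]]
0.2 [[223.09854997 191.23673668]] [[222.11727348 234.52425229]]
0.25 [[223.28915229 190.49109541]] [[222.18431381 231.35106754]]
0.30000000000000004 [[223.64181772 189.73364324]] [[222.32058488 228.09139371]]
0.35000000000000003 [[224.15831098 188.96624253]] [[222.52617495 224.75632775]]
0.4 [[224.83993716 188.1908482 ]] [[222.80084017 221.35748599]]
0.45 [[225.68750865 187.40950438]] [[223.1439995  217.90693373]]
0.5 [[226.70131304 186.62434002]] [[223.55473303 214.41710844]]
0.55 [[227.88108237 185.8375635 ]] [[224.03178376 210.90073755]]
[[ 0.57321552 -0.36031799  0.022     ]
 [ 0.57932833 -0.41788124  0.022     ]
 [ 0.48849586 -0.42788874  0.022     ]
 [ 0.48102687 -0.37088864  0.022     ]] [ 0.53051665 -0.39424415  0.022     ]
[np.float64(0.057886905872162824), np.float64(0.09138210476384845), np.float64(0.05748736934045141), np.float64(0.09279270799285502)]
yaw long 0.11196569597569914
yaw short(90off) 1.6887983067066072
[[ 88.98544337  23.56116274]
 [ 92.41844602  16.73893097]
 [117.52729201  19.88612829]
 [115.27423223  26.88986393]] x5= [[444.92721684 117.80581369]
 [462.0922301   83.69465483]
 [587.63646007  99.43064145]
 [576.37116115 134.44931965]]
```

```bash
cat > rb.py <<'E'
import numpy as np,cv2
from bench import bot
from scipy.spatial.transform import Rotation as R
NX,NY,PSI=0.5542,0.0088,0.064
def quat(a):
    x=np.array([np.cos(a),np.sin(a),0]);z=np.array([0,0,-1.]);y=np.cross(z,x)
    q=R.from_matrix(np.c_[x,y,z]).as_quat();return q[[3,0,1,2]]
def W(q,N=None):
    nx,ny,p=N or (NX,NY,PSI);c,s=np.cos(p),np.sin(p);q=np.array(q)*1e-3
    return np.array([nx+c*q[0]-s*q[1],ny+s*q[0]+c*q[1],q[2]])
def handle(leaf,th):  # world pos of bar middle, tool TCP is 19 below
    s=1 if leaf=="white" else -1
    y=172*np.cos(th)+10*np.sin(th); z=50+172*np.sin(th)-10*np.cos(th)
    return (38*s,s*y,z)
QN=quat(PSI-np.pi/2)
def st(m=""):
    s=bot.sense();print(m,round(s["clock"],2),s["tool_pos"].round(4),"F",s["wrist_force"].round(1),"M",s["moment"].round(2),"gap",round(s["finger_gap"]*87,1),flush=True);return s
def pic(name,tag,box=None,f=1):
    c=bot.capture(name);im=c["color"][:,:,::-1]
    if box: im=im[box[1]:box[3],box[0]:box[2]]
    cv2.imwrite(f"pics/{tag}.png",cv2.resize(im,None,fx=f,fy=f,interpolation=cv2.INTER_CUBIC))
E
python3 - <<'E'
from rb import *
for a in (PSI-np.pi/2,PSI+np.pi/2):
  q=quat(a)
  for leaf in("white","blue"):
    for th in np.linspace(0,np.pi,5):
        p=W(handle(leaf,th))-[0,0,.019]; j=bot.ik(p,q); print(leaf,round(th,2),p.round(3),None if j is None else np.round(j,2))
  print(bot.ik(W((0,-85,42)),q))
print(bot.ik([.5305,-.394,.004],quat(.115-np.pi/2)))
E
```

```text
white 0.0 [0.581 0.183 0.021] [-0.05  0.64 -0.44  1.84  0.38  0.75 -2.21]
white 0.79 [0.584 0.14  0.146] [ 0.18  0.51 -0.66  1.77  0.37  0.99 -2.13]
white 1.57 [0.591 0.021 0.203] [ 0.28  0.4  -0.51  1.74  0.22  1.06 -1.81]
white 2.36 [ 0.599 -0.103  0.16 ] [ 0.34  0.44 -0.32  1.75  0.16  0.97 -1.55]
white 3.14 [ 0.603 -0.16   0.041] [ 0.35  0.6  -0.22  1.8   0.18  0.76 -1.47]
blue 0.0 [ 0.527 -0.165  0.021] [ 0.39  0.54 -0.22  1.98  0.19  0.64 -1.45]
blue 0.79 [ 0.525 -0.122  0.146] [ 0.42  0.35 -0.33  1.93  0.15  0.89 -1.49]
blue 1.57 [ 0.517 -0.004  0.203] [ 0.37  0.28 -0.53  1.9   0.17  1.   -1.74]
blue 2.36 [0.509 0.121 0.16 ] [ 0.28  0.39 -0.75  1.93  0.32  0.95 -2.12]
blue 3.14 [0.505 0.178 0.041] [-0.01  0.54 -0.53  2.    0.41  0.71 -2.3 ]
[ 0.25353266  0.52630588 -0.25194764  1.94258009  0.19656355  0.69607958
 -1.62390991]
white 0.0 [0.581 0.183 0.021] [ 0.09  0.69 -0.64  1.83  0.56  0.81  0.79]
white 0.79 [0.584 0.14  0.146] [ 0.38  0.62 -0.98  1.76  0.58  1.08  0.83]
white 1.57 [0.591 0.021 0.203] [ 0.54  0.5  -0.89  1.72  0.42  1.13  1.16]
white 2.36 [ 0.599 -0.103  0.16 ] [ 0.65  0.54 -0.77  1.73  0.42  1.05  1.37]
white 3.14 [ 0.603 -0.16   0.041] [ 0.67  0.69 -0.68  1.78  0.55  0.87  1.37]
blue 0.0 [ 0.527 -0.165  0.021] [ 0.71  0.62 -0.64  1.96  0.54  0.73  1.38]
blue 0.79 [ 0.525 -0.122  0.146] [ 0.76  0.45 -0.79  1.91  0.39  0.95  1.43]
blue 1.57 [ 0.517 -0.004  0.203] [ 0.7   0.39 -0.97  1.89  0.36  1.06  1.22]
blue 2.36 [0.509 0.121 0.16 ] [ 0.6   0.61 -1.25  1.92  0.66  1.11  0.71]
blue 3.14 [0.505 0.178 0.041] [ 0.28  0.68 -0.94  1.98  0.74  0.86  0.56]
[ 0.5754253   0.61773959 -0.69124395  1.92383004  0.54385203  0.7946002
  1.21610666]
[ 0.62527543  0.68408351 -0.07201678  1.72959151  0.06821474  0.73034549
 -0.93722359]
```

```bash
python3 - <<'E'
from rb import *
q=quat(.115-np.pi/2)
bot.move_pose([.5305,-.395,.10],q); st("above")
bot.command_gripper(.85)
r=bot.move_l([.5305,-.395,.004],feed=.12,f_stop=12); st(f"down {r}")
bot.command_gripper(.5,squeeze=25); st("grip")
bot.move_l([.5305,-.395,.11],feed=.2); st("lift")
p=W((0,-85,75)); bot.move_pose(p,QN); st("hover")
pic("top","hov_t",(215,165,365,245),5.33); pic("side","hov_s",(205,140,355,260),5)
E
```

```text
above 1.57 [ 0.5295 -0.3969  0.1004] F [-0.4 -0.4  0.1] M [-0.01  0.06 -0.03] gap 87.1
down False 3.1 [ 0.5311 -0.3954  0.0048] F [ 0.1  0.4 -0.1] M [-0.    0.04 -0.04] gap 73.8
grip 3.6 [ 0.5308 -0.3948  0.0045] F [0.3 1.4 3. ] M [0.38 0.17 0.  ] gap 53.5
lift 4.28 [ 0.5295 -0.3946  0.1087] F [ 0.3  0.5 -1.6] M [0.02 0.05 0.  ] gap 53.6
hover 5.51 [ 0.5598 -0.078   0.0749] F [-0.2 -0.1 -1.3] M [ 0.   -0.01  0.01] gap 53.6
```

View pics/hov_t.png

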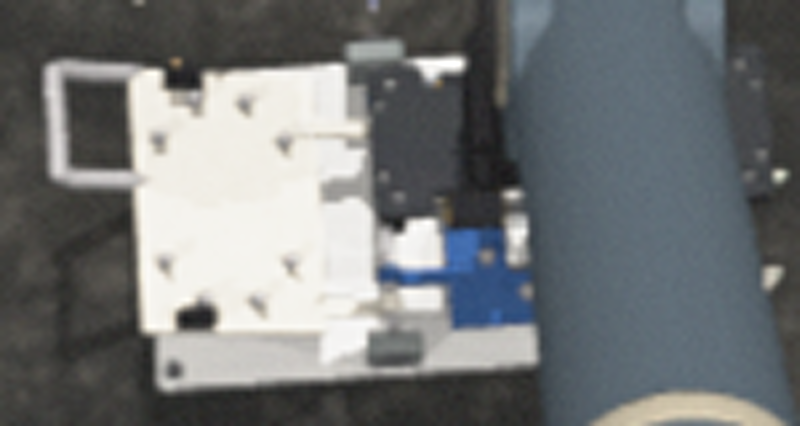

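View pics/hov_s.png

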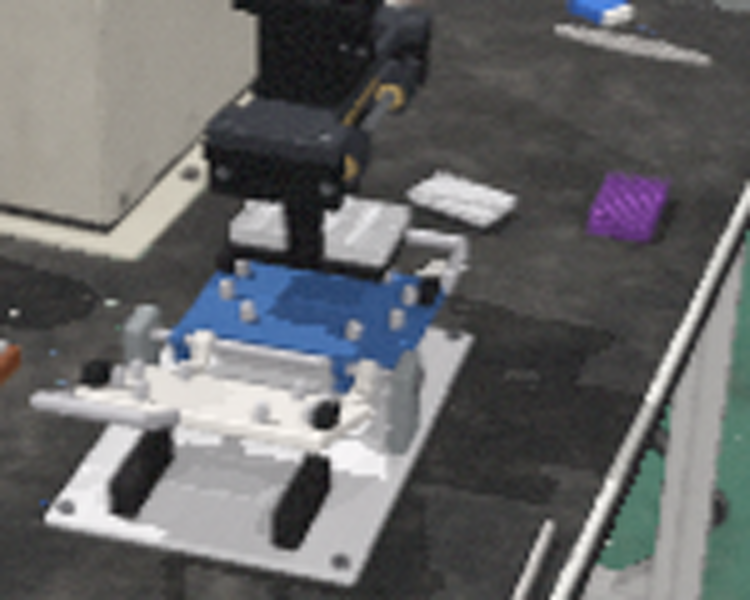

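```bash
cat > ov.py <<'E'
from geo import *; import cv2
from rb import W
def overlay(src,dst,n,off,s,polys,N=None):
    im=cv2.imread(src)
    for pts,col in polys:
        px=(proj(n,np.array(pts))-off+.5)*s-.5
        cv2.polylines(im,[np.round(px).astype(int)],True,col,1)
    cv2.imwrite(dst,im)
E
python3 - <<'E'
from ov import *
b=lambda x,y,z,hx,hy:[W((x+a*hx,y+c*hy,z)) for a,c in((1,1),(1,-1),(-1,-1),(-1,1))]
polys=[(b(0,-85,70.4,45,27),(0,0,255)),(b(0,-85,92.4,45,27),(0,255,0)),(b(0,0,8,85,125),(255,0,255)),(b(0,-85,38,48,30),(0,255,255))]
overlay("pics/hov_s.png","pics/hov_s2.png","side",(205,140),5,polys)
E
```

```text
(no output)
```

View pics/hov_s2.png

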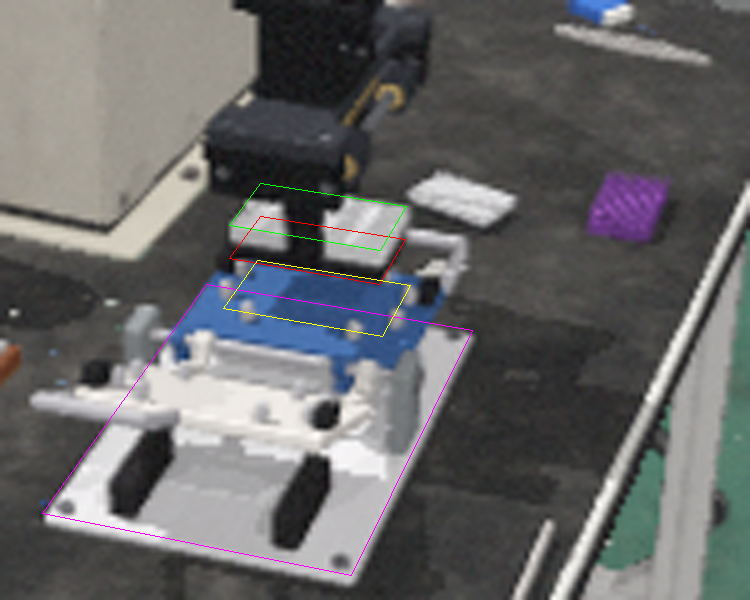

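```bash
python3 - <<'E'
from rb import *
pic("side","hov_z",(240,170,300,215),13)
from ov import *
b=lambda x,y,z,hx,hy:[W((x+a*hx,y+c*hy,z)) for a,c in((1,1),(1,-1),(-1,-1),(-1,1))]
pins=[]
polys=[(b(0,-85,70.4,45,27),(0,0,255)),(b(0,-85,92.4,45,27),(0,255,0)),(b(0,-85,49,48,30),(0,255,255))]
overlay("pics/hov_z.png","pics/hov_z2.png","side",(240,170),13,polys)
E
```

```text
(no output)
```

View pics/hov_z2.png

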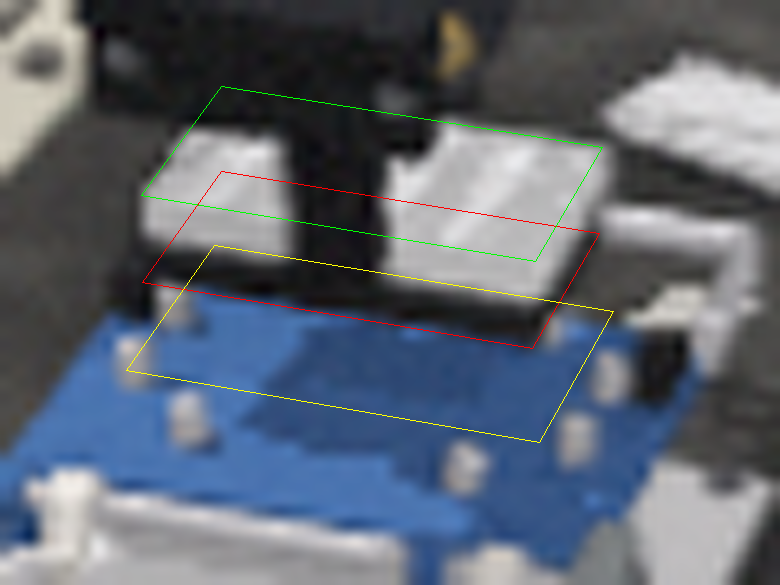

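```bash
sed -i 's/^NX,NY,PSI=.*/NX,NY,PSI=0.5532,0.0107,0.066/' rb.py; python3 - <<'E'
from rb import *
bot.move_l(W((0,-85,57)),QN,feed=.1); st()
pic("side","low_z",(240,170,300,215),13)
from ov import *
b=lambda x,y,z,hx,hy:[W((x+a*hx,y+c*hy,z)) for a,c in((1,1),(1,-1),(-1,-1),(-1,1))]
polys=[(b(0,-85,52.5,45,27),(0,0,255)),(b(0,-85,49,48,30),(0,255,255))]
overlay("pics/low_z.png","pics/low_z2.png","side",(240,170),13,polys)
E
```

```text
5.99 [ 0.5583 -0.0745  0.0564] F [-0.2  0.4 -1.3] M [ 0.02 -0.02  0.02] gap 53.9
```

View pics/low_z2.png

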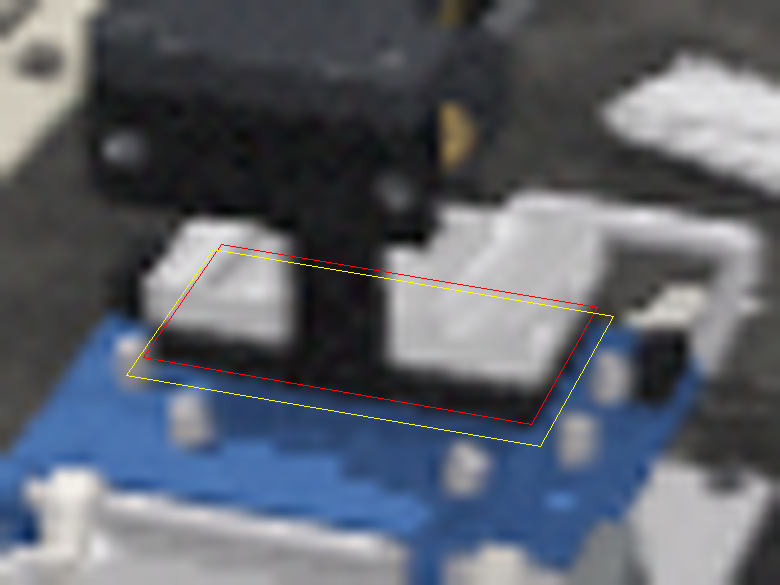

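```bash
python3 - <<'E'
import cv2
s=cv2.imread("pics/side0.png"); cv2.imwrite("pics/pins_s.png",cv2.resize(s[182:217,235:300],None,fx=12,fy=12,interpolation=cv2.INTER_CUBIC))
t=cv2.imread("pics/top0.png"); cv2.imwrite("pics/pins_t.png",cv2.resize(t[175:230,292:340],None,fx=10,fy=10,interpolation=cv2.INTER_CUBIC))
E
```

```text
(no output)
```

View pics/pins_s.png

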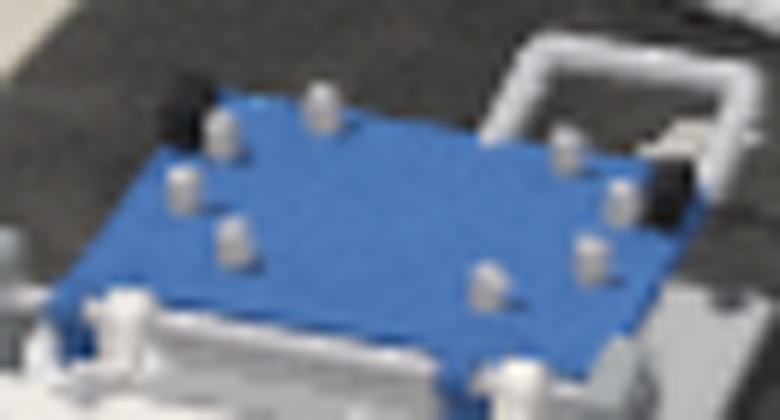

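View pics/pins_t.png

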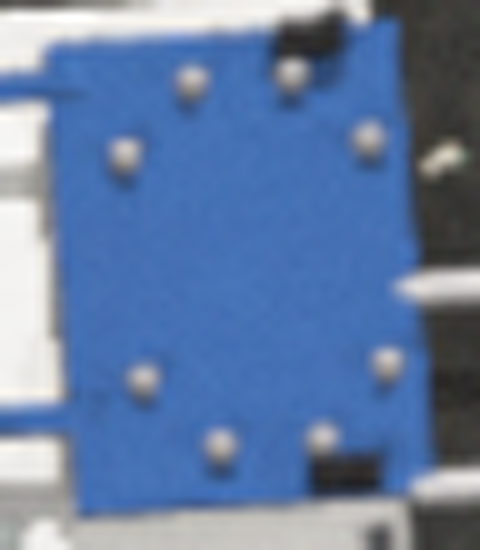

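```bash
python3 - <<'E'
from geo import *
S=np.array([(322,108),(221,132),(183,189),(235,242),(567,152),(623,202),(591,258),(489,287)],float)
T=np.array([(192,82),(292,75),(368,139),(125,156),(387,363),(143,380),(220,445),(322,438)],float)
S=(S+.5)/12-.5+[235,182]; T=(T+.5)/10-.5+[292,175]
s=np.array([unproj("side",p,.0437) for p in S]); t=np.array([unproj("top",p,.048) for p in T])
for n,q,ix in(("side",s,[(0,4),(1,5),(2,6),(3,7)]),("top",t,[(0,6),(1,7),(2,4),(3,5)])):
    print(n,q.mean(0).round(4)); print([ (round(np.linalg.norm(q[a]-q[b])*1e3,1),round(np.arctan2(*( (q[a]-q[b])[[1,0]])),3)) for a,b in ix])
    # nest origin implied
    for psi in(.06,.066,.072): c,si=np.cos(psi),np.sin(psi); print(psi,(q.mean(0)[:2]-np.array([si*.085,-c*.085])).round(4))
E
```

```text
side [ 0.5585 -0.0732  0.0437]
[(np.float64(64.4), np.float64(0.043)), (np.float64(104.1), np.float64(0.057)), (np.float64(103.5), np.float64(0.071)), (np.float64(63.9), np.float64(0.06))]
0.06 [0.5534 0.0117]
0.066 [0.5529 0.0116]
0.072 [0.5524 0.0116]
top [ 0.5598 -0.0765  0.048 ]
[(np.float64(103.0), np.float64(0.064)), (np.float64(103.1), np.float64(0.066)), (np.float64(63.6), np.float64(0.065)), (np.float64(63.6), np.float64(0.07))]
0.06 [0.5547 0.0084]
0.066 [0.5542 0.0083]
0.072 [0.5537 0.0083]
```

```bash
python3 - <<'E'
from rb import *
p=W((0,-85,57)); p[0]=.5587;p[1]=-.0740
p[2]=.0433; r=bot.move_l(p,QN,feed=.05,f_stop=8); s=st(f"low {r}")
pic("side","seat_z",(240,170,300,215),13)
E
```

```text
low False 6.47 [ 0.5585 -0.074   0.043 ] F [-0.  -0.1 -1.9] M [ 0.04  0.06 -0.03] gap 53.7
```

View pics/seat_z.png

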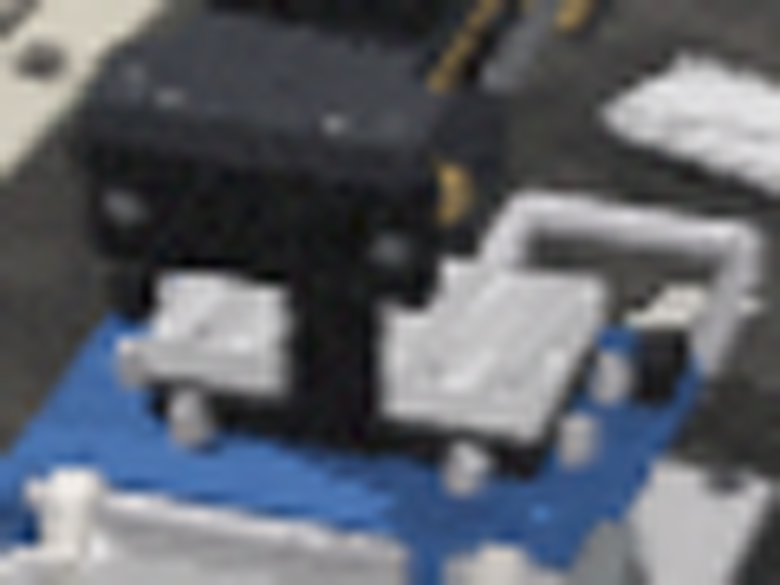

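```bash
python3 - <<'E'
from rb import *
p=bot.sense()["tool_pos"].copy()
bot.command_gripper(.75); st("rel")
p[2]=.17; bot.move_l(p,QN,feed=.2)
h=W(handle("white",.40)); print(h)
bot.move_pose(h+[0,0,.06],QN); bot.command_gripper(.45)
pic("side","wh_s",(190,130,340,250),5); pic("top","wh_t",(215,165,365,245),5.33); st()
E
```

```text
rel 7.07 [ 0.5587 -0.074   0.0434] F [ 0.6  0.1 -0.7] M [ 0.06  0.02 -0.01] gap 65.0
[0.58041214 0.17516946 0.10776934]
 9.69 [0.5804 0.1752 0.1678] F [ 0.6  0.1 -0.3] M [0.01 0.09 0.  ] gap 39.2
```

View pics/wh_s.png

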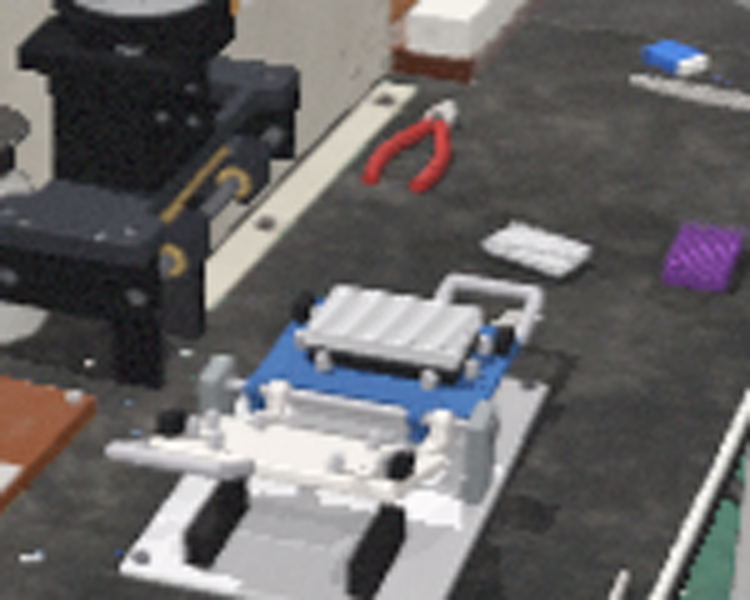

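View pics/wh_t.png

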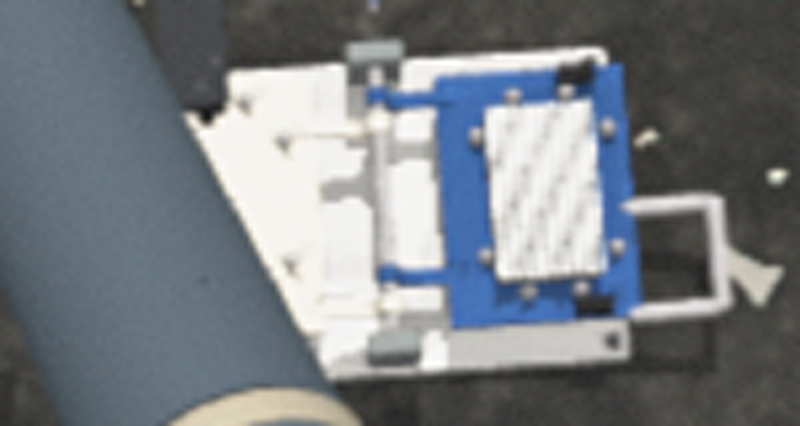

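The module lies flat inside all eight pins, ribs up (top crop about (545,190)). Now I'll grip the white handle.

```bash
python3 - <<'E'
from rb import *
h=W(handle("white",.40)); 
r=bot.move_l(h-[0,0,.019],QN,feed=.1,f_stop=8); st(f"down {r}")
if not r:
    bot.command_gripper(0.0,squeeze=35); st("grip")
    pic("side","whg_s",(190,130,340,250),5)
E
```

```text
down False 10.63 [0.581  0.1754 0.0894] F [ 0.7 -0.1 -0.3] M [0.   0.07 0.  ] gap 39.0
grip 11.28 [0.5806 0.1734 0.0886] F [ 0.4 -3.8 -0.8] M [-0.92 -0.12  0.02] gap 7.7
```

View pics/whg_s.png

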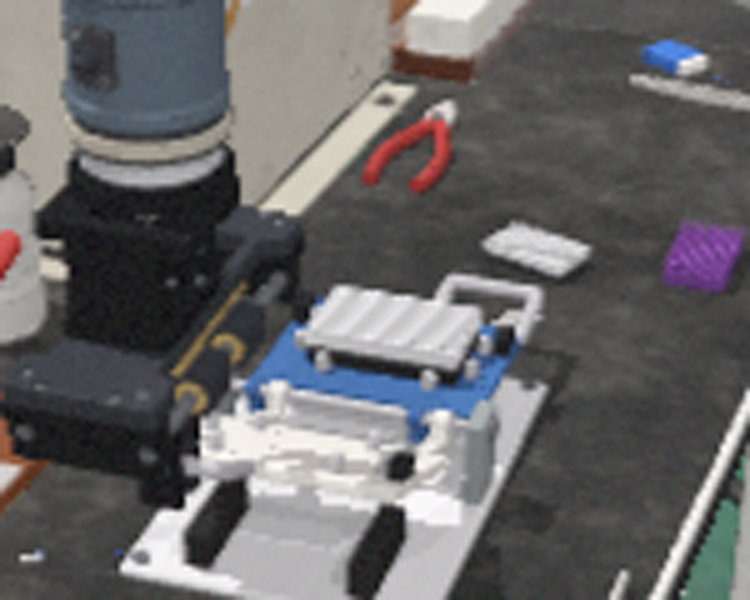

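```bash
sed -i 's/^NX,NY,PSI=.*/NX,NY,PSI=0.5535,0.0087,0.066/' rb.py; cat >> rb.py <<'E'
import time
def swing(leaf,t0,t1,n,feed=.14,flim=60,log=3):
    for i,th in enumerate(np.linspace(t0,t1,n+1)[1:]):
        r=bot.move_l(W(handle(leaf,th))-[0,0,.019],QN,feed=feed)
        s=bot.sense();F=s["wrist_force"]
        if i%log==0 or i==n-1: st(f"{th:.2f}")
        if np.linalg.norm(F)>flim: print("FORCE"); st(); return th
    return t1
E
python3 - <<'E'
from rb import *
swing("white",.40,1.6,8)
pic("side","w90_s",(150,50,350,250),3)
E
```

```text
0.55 11.68 [0.5813 0.1629 0.1127] F [ 0.1 -2.9 -0.9] M [-0.3   0.12  0.01] gap 7.6
1.00 12.68 [0.5847 0.1137 0.1715] F [-3.1  3.4  5.7] M [ 0.89  0.69 -0.  ] gap 7.6
1.45 13.68 [0.5897 0.0413 0.2025] F [-4.3  0.6 10.8] M [0.32 1.05 0.04] gap 7.8
1.60 14.01 [0.5915 0.0143 0.2045] F [-3.3 -0.4  8.9] M [-0.05  0.71 -0.03] gap 7.7
```

View pics/w90_s.png

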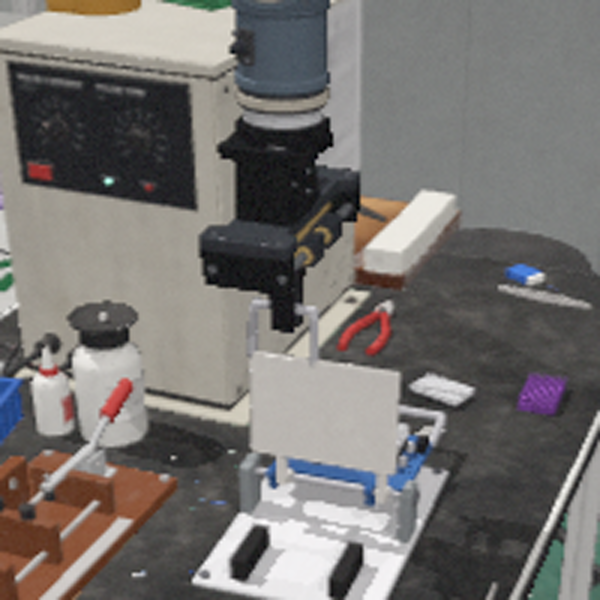

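```bash
python3 - <<'E'
from rb import *
swing("white",1.6,3.10,10)
for th in (3.14,3.17,3.20,3.23):
    swing("white",th-.03,th,1,feed=.06)
    if bot.sense()["wrist_force"][2]>22: break
pic("side","w180_s",(205,140,355,260),5)
pic("top","w180_t",(215,165,365,245),5.33)
E
```

```text
1.75 14.39 [ 0.5932 -0.0118  0.2028] F [-1.9 -1.9  7. ] M [-0.34  0.51 -0.03] gap 8.0
2.20 15.39 [ 0.5977 -0.082   0.176 ] F [-0.6 -3.3  4.5] M [-0.64  0.02 -0.02] gap 7.7
2.65 16.39 [ 0.6012 -0.1344  0.1208] F [ 1.5 -1.3 -1.5] M [-0.08 -0.18 -0.03] gap 7.7
3.10 17.39 [ 0.6028 -0.1594  0.0483] F [ 2.3  1.4 -1.5] M [ 0.25 -0.23 -0.02] gap 7.7
3.14 17.66 [ 0.6028 -0.1601  0.0413] F [ 1.4  0.7 -2. ] M [ 0.46 -0.25  0.05] gap 7.5
3.17 17.91 [ 0.603  -0.1604  0.0371] F [-1.2  2.1  6.5] M [0.54 0.43 0.01] gap 7.4
3.20 18.16 [ 0.6037 -0.1604  0.0344] F [-4.8  3.7 20.4] M [ 0.78  1.24 -0.02] gap 7.1
3.23 18.41 [ 0.6047 -0.1603  0.0308] F [-7.7  3.6 28.2] M [ 0.82  1.55 -0.01] gap 5.7
```

View pics/w180_s.png

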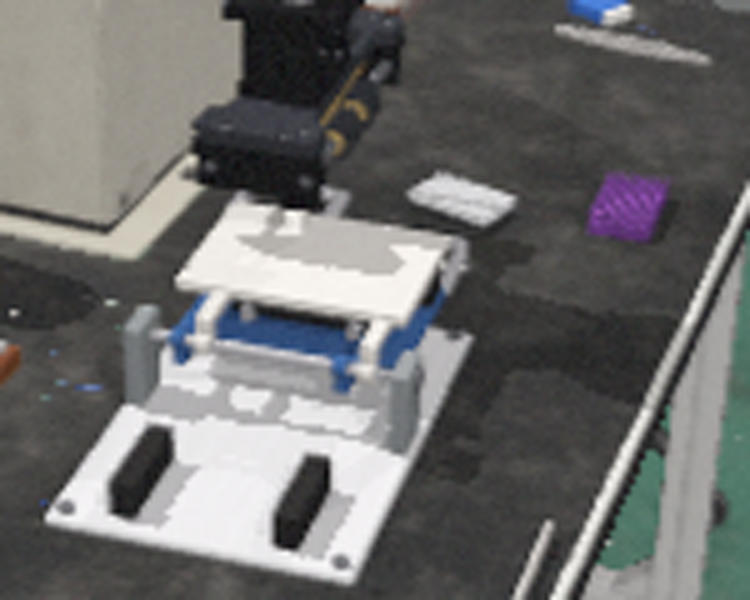

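The nest is shut (white plate flat over the blue, side crop about (310,260)). Next I'll release it, grip the blue handle and start turning it over.

```bash
python3 - <<'E'
from rb import *
bot.command_gripper(.42); s=st("rel")
p=s["tool_pos"].copy();p[2]=.15; bot.move_l(p,QN,feed=.2)
h=W(handle("blue",0)); bot.move_pose(h+[0,0,.07],QN)
r=bot.move_l(h-[0,0,.020],QN,feed=.1,f_stop=8); st(f"down {r}")
if not r:
    bot.command_gripper(0.0,squeeze=45); st("grip")
pic("side","bg_s",(205,140,355,260),5)
E
```

```text
rel 19.32 [ 0.6028 -0.1607  0.0257] F [ 0.5 -0.1  0. ] M [0.03 0.   0.03] gap 36.3
down False 21.58 [ 0.5275 -0.1655  0.0206] F [-0.3  0.1  0.1] M [0.02 0.06 0.03] gap 36.1
grip 22.21 [ 0.527  -0.1654  0.0201] F [-0.3 -0.3  1.7] M [ 0.02  0.08 -0.02] gap 7.6
```

View pics/bg_s.png

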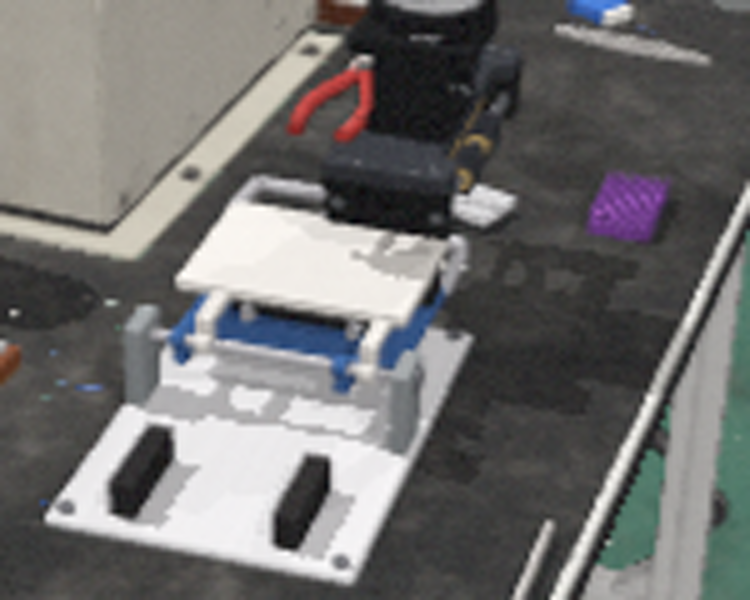

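```bash
python3 - <<'E'
from rb import *
swing("blue",0,1.57,11,feed=.12)
pic("side","b90_s",(150,50,350,250),3)
E
```

```text
0.14 22.62 [ 0.527  -0.1651  0.0458] F [ 0.7  0.5 -0.7] M [-0.1  -0.07 -0.02] gap 7.4
0.57 23.7 [ 0.5256 -0.1442  0.1157] F [ 1.5 -3.1  0.8] M [-0.71 -0.11  0.01] gap 7.4
1.00 24.77 [ 0.5225 -0.0974  0.1713] F [-1.4 -7.2  9.7] M [-1.73  0.47 -0.03] gap 7.5
1.43 25.85 [ 0.5183 -0.0287  0.2019] F [-4.8 -3.8 17.1] M [-1.03  0.89  0.03] gap 7.6
1.57 26.21 [ 0.5165 -0.0028  0.2048] F [-4.  -1.6 14.3] M [-0.45  0.79  0.07] gap 7.6
```

View pics/b90_s.png

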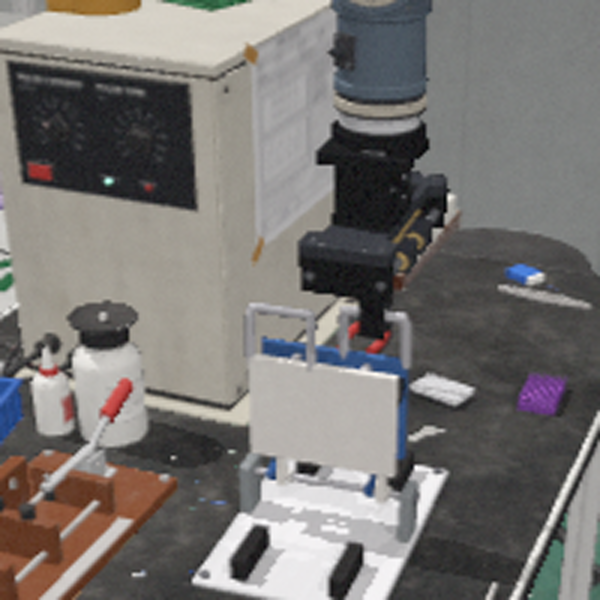

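```bash
python3 - <<'E'
from rb import *
swing("blue",1.57,3.10,11,feed=.12)
for th in (3.14,3.17,3.20,3.23):
    swing("blue",th-.03,th,1,feed=.06)
    if bot.sense()["wrist_force"][2]>18: break
pic("side","b180_s",(185,140,335,260),5)
pic("top","b180_t",(215,165,365,245),5.33)
E
```

```text
1.71 26.61 [0.5148 0.0222 0.2037] F [-2.   1.4 10.6] M [-0.    0.41  0.03] gap 7.5
2.13 27.66 [0.5103 0.0888 0.1824] F [0.9 2.8 2.7] M [ 0.48 -0.3  -0.02] gap 7.7
2.54 28.71 [0.5068 0.1417 0.1357] F [ 3.7 -0.1 -2.6] M [-0.19 -0.83 -0.06] gap 7.4
2.96 29.76 [0.5047 0.1728 0.0708] F [ 5.  -2.2 -2. ] M [-0.6  -0.97  0.03] gap 7.4
3.10 30.11 [0.5045 0.177  0.0471] F [ 5.1 -2.  -1.6] M [-0.54 -0.91  0.02] gap 6.8
3.14 30.38 [0.5044 0.1777 0.0404] F [ 4.6 -1.8 -2. ] M [-0.49 -0.95  0.02] gap 7.1
3.17 30.62 [0.5045 0.1779 0.0366] F [ 1.1 -3.5  9.3] M [-0.82 -0.25  0.02] gap 7.1
3.20 30.88 [0.5051 0.178  0.0341] F [-4.7 -6.8 30.5] M [-1.39  0.86  0.07] gap 6.4
```

View pics/b180_s.png

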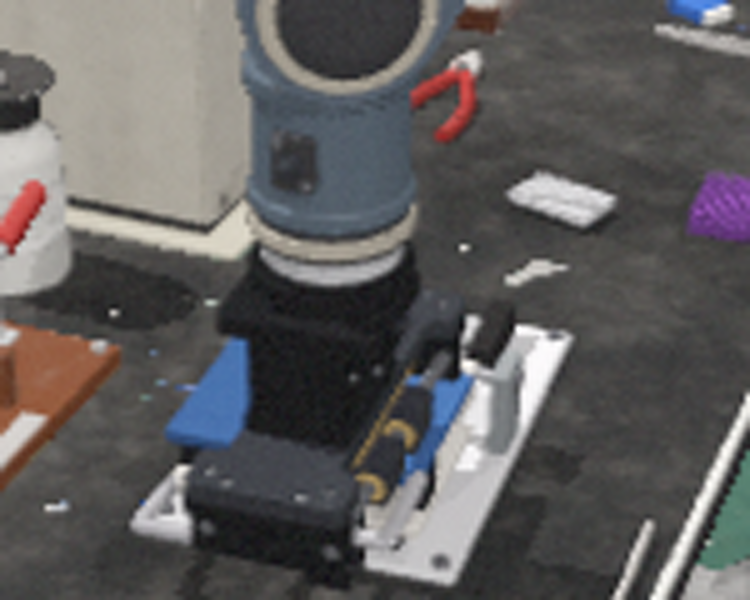

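View pics/b180_t.png

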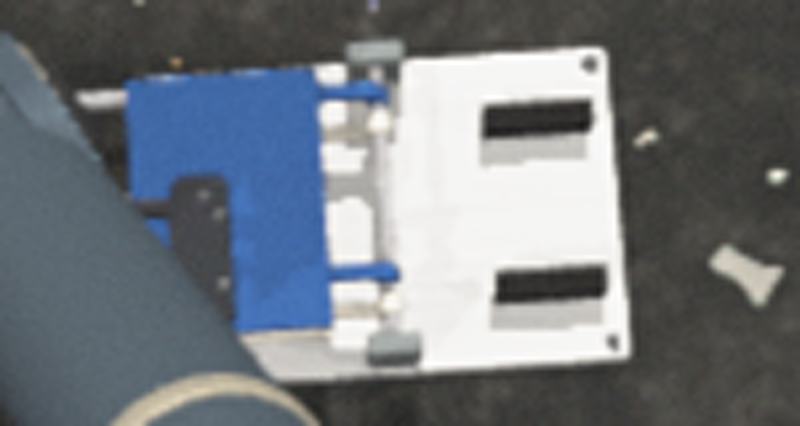

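```bash
python3 - <<'E'
from rb import *
bot.command_gripper(.25)
bot.move_l(W(handle("blue",np.pi))-[0,0,.019],QN,feed=.05)
bot.command_gripper(0,squeeze=45); st("regrip")
swing("blue",np.pi,2.6,5,feed=.08,log=2)
pic("side","open_s",(185,140,335,260),5)
E
```

```text
regrip 32.37 [0.5041 0.1778 0.0409] F [0.4 0.2 1.1] M [0.09 0.02 0.07] gap 7.4
3.03 32.75 [0.5043 0.1757 0.0601] F [-1.   0.8  0.4] M [ 0.23  0.17 -0.01] gap 7.6
2.82 33.52 [0.5049 0.1657 0.0961] F [-2.3  2.1  0.4] M [0.61 0.46 0.04] gap 7.5
2.60 34.28 [0.5061 0.1489 0.1289] F [-2.8  3.4  4. ] M [ 1.06  0.65 -0.01] gap 7.5
```

View pics/open_s.png

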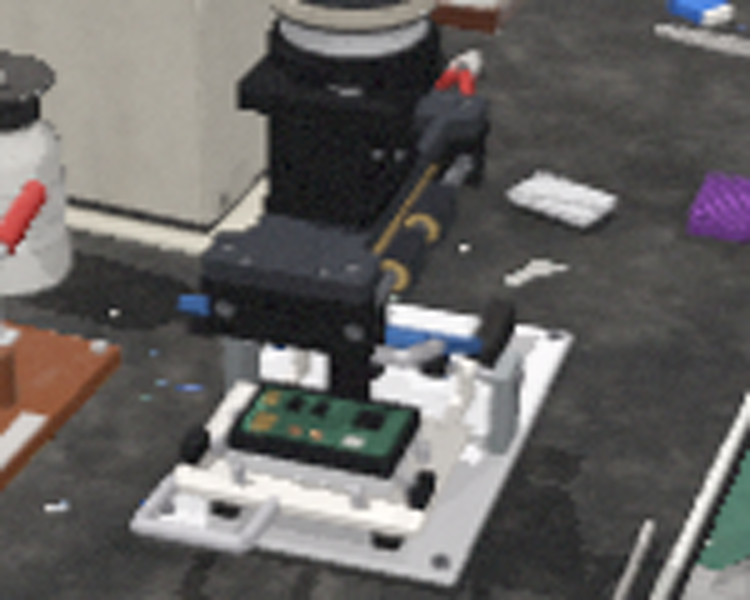

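The module lies green side up in the white leaf (crop (325,430)). I'll continue opening the blue leaf all the way.

```bash
python3 - <<'E'
from rb import *
swing("blue",2.6,.04,19,feed=.13,log=4)
for th in (0,-.03,-.06,-.09):
    swing("blue",th+.03,th,1,feed=.06)
    if bot.sense()["wrist_force"][2]>18: break
bot.command_gripper(.42); s=st("rel")
p=s["tool_pos"].copy();p[2]=.15; bot.move_l(p,QN,feed=.2)
bot.move_pose([.45,-.35,.22],QN); st("away")
pic("side","f_s",(185,140,335,260),5)
pic("top","f_t",(215,165,365,245),5.33)
E
```

```text
2.47 34.66 [0.5071 0.1348 0.1476] F [-3.5  5.   6. ] M [1.26 0.84 0.02] gap 7.7
1.93 35.96 [0.5124 0.0568 0.1984] F [-7.6  3.4 15.5] M [0.91 1.44 0.01] gap 7.6
1.39 37.26 [ 0.5185 -0.0373  0.1988] F [-1.5 -2.7  6.1] M [-0.37  0.44 -0.  ] gap 7.6
0.85 38.56 [ 0.5235 -0.1143  0.1534] F [-0.4 -3.3  1.8] M [-0.32  0.16 -0.03] gap 7.8
0.31 39.86 [ 0.5266 -0.1596  0.0738] F [-0.   2.9 -2.3] M [ 0.69 -0.03 -0.01] gap 7.3
0.04 40.51 [ 0.527  -0.1658  0.0281] F [-0.6  1.9 -3. ] M [0.56 0.05 0.01] gap 7.0
0.00 40.77 [ 0.5271 -0.1656  0.021 ] F [ 0.4  1.1 -2.2] M [0.34 0.   0.05] gap 7.2
-0.03 41.02 [ 0.5271 -0.1655  0.0164] F [-2.1  1.   4.4] M [0.32 0.39 0.06] gap 7.2
-0.06 41.27 [ 0.5278 -0.1655  0.0136] F [-6.6  1.8 22.5] M [0.35 1.36 0.02] gap 6.3
rel 42.08 [ 0.5268 -0.1645  0.0106] F [ 0.   0.3 -0.1] M [-0.02  0.01  0.04] gap 36.4
away 43.79 [ 0.4506 -0.3479  0.2187] F [ 0.7  0.1 -0.4] M [0.1  0.   0.04] gap 36.4
```

View pics/f_s.png

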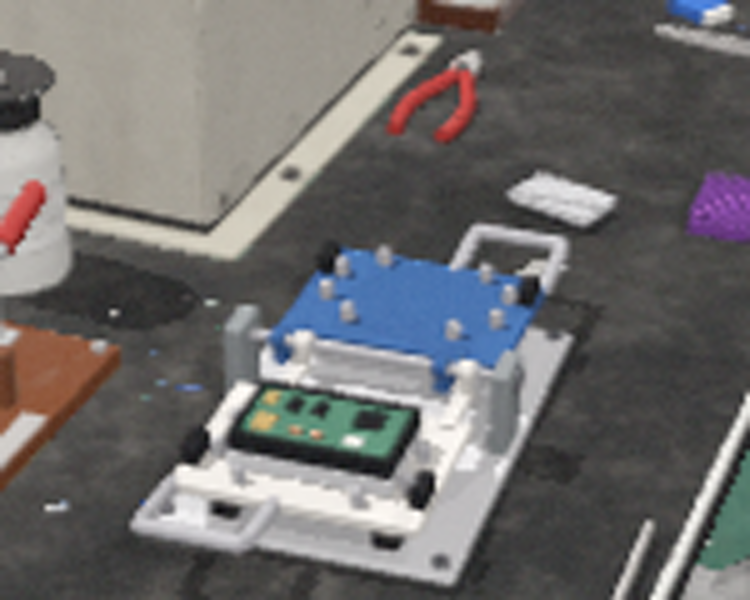

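View pics/f_t.png

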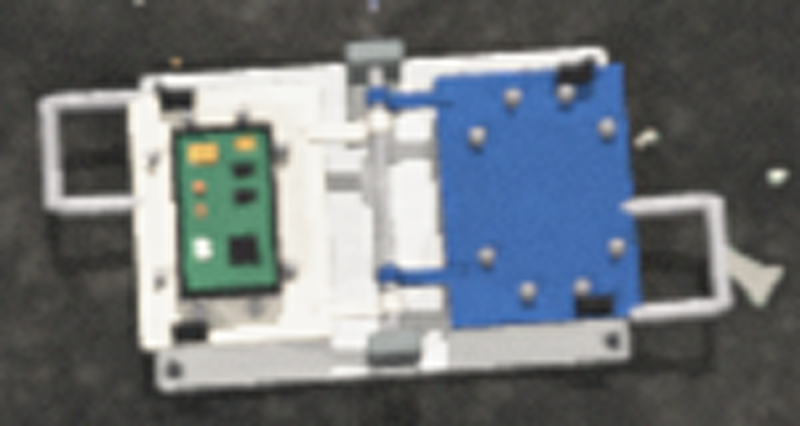

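The final pictures show the module green side up inside the white leaf's pins (top crop (228,208)). The blue leaf lies as it did at the start, the white leaf lies flat, and the cutter hasn't moved. I'll do a quick check of the bystanders and hand in.

```bash
python3 - <<'E'
from rb import *
c=bot.capture("top")["color"]; a=cv2.imread("pics/top0.png")[:,:,::-1]
d=cv2.absdiff(c,np.ascontiguousarray(a)).max(2)
for n,b in dict(driver=(200,260,280,278),tape=(130,160,172,198),cutter=(400,155,460,185)).items(): print(n,(d[b[1]:b[3],b[0]:b[2]]>50).sum())
bot.hold(.3); st(); bot.job_done()
E
```

```text
driver 0
tape 0
cutter 0
 44.24 [ 0.4503 -0.3496  0.2199] F [0.  0.1 0.4] M [-0.03  0.04 -0.03] gap 36.7
the job is handed in; nothing more can be done
```

The job is done and handed in at 44.2 s of the 72 s allowed. The module now lies ribs down, green board up, in the white leaf.

- **What I did:** I laid the larger silver module ribs up in the blue leaf and swung the white leaf shut. I then turned the shut nest over by the blue handle, swung the blue leaf back open, released it and moved the arm clear.
- **Final position:** The last pictures show the module inside the white leaf's pins, with both leaves lying flat open. I pressed each swing against its stop to 22–30 N.
- **Bystanders:** The screwdriver, tape roll and cutter show no change in the top view compared with the start.
- **Forces:** The highest wrist force I read was about 32 N.
- **What disagreed:** The two cameras differed by about 3 mm on the nest's position. I seated the module at a value between the two. The white handle then pulled the gripper about 2 mm towards the top camera's value, so I used close to that for the swings.

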